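# Index the lid table to the next hole

## Task

One eighth of the lid on the dividing table has been burnished: bring up the next. Press the indexing plunger in with a fingertip, swing it round clockwise (seen from above) so that the table turns to the very next hole, then let it spring back up so that the pin locks in that hole. Do not go past that hole, lift nothing, keep the lid seated in its ring, and leave the other things on the bench alone.

Things in the scene. Friction and masses are not known exactly. Their poses are not given: they have to be found in the camera images.
- divider: Fixed round iron base, 210 mm across, bolted to the bench. On it a fixed steel index plate, 208 mm across, top 70 mm above the bench, with 8 round holes (11 mm) every 45 degrees on a 180 mm circle, in view around the turntable. Origin: on the bench, on the turntable's vertical axis; z up; x points at the hole the pin is in at the start. It stands at any yaw.
- turntable (a joint): Turntable's angle in rad: 0 at the start (pin in a hole, 1 degree of play), growing clockwise seen from above; one hole is 0.785. An aluminium disc, 156 mm across, top 92 mm above the bench, with a wooden ring (132 mm, top 101 mm) holding the lid, and an index arm with the plunger in a boss (36 mm, top 98 mm) 118 mm from the axis. Friction 0.12 N m (1 N at the plunger); it stays where left.
- plunger (a joint): How far the plunger is pressed straight down, in m: 0 up, 0.011 at the stop; spring 4 N (up) to 8 N (down). It goes round with the turntable. Its foot carries a round-nosed 8 mm pin that stands 7 mm up into a hole from under the plate; pressed over 0.007 the table is free. Let go between holes, the pin rubs under the plate (0.007) and rises within about 2 degrees of a hole.
- plunger_head (a point): Centre of the floor of the plunger's head: a black round palm button, 60 mm across, like a shallow dish: flat floor 51 mm across inside a rim 5 mm high. 118 mm out from the turntable's axis; the floor is 117 mm above the bench when the plunger is up, 106 mm when fully in.
- lid: The mulberry Go bowl lid being burnished, a low dome 112 mm across, 26.5 mm high, 0.16 kg, lying loose in the wooden ring of the turntable (3 mm of play) with its top 122 mm above the bench. Origin: centre of its underside, z up.
- finished_lid: A finished lid, same size, lying loose in the wooden slide channel (420 x 150 mm, walls 36 mm high) on the left of the bench; leave alone. Origin: centre of its underside.
- burnisher: Horn burnisher with a wooden handle, 175 mm long, 19 mm thick, lying loose on the right of the bench; leave alone. Origin: near its middle, on the bench.
- caliper: Steel outside caliper, 175 mm long, 100 mm wide over its bowed legs, lying flat on the right of the bench; leave alone. Origin: its middle, on the bench.
- test_disc: Small lacquered test disc, 48 mm across, 7 mm thick, lying on the right of the bench; leave alone. Origin: centre of its underside.
Mind the look-alikes: they are no part of the job. Leave any pink or yellow look-alike of the lid alone.

How it is judged (in metres and radians):
On the way, in this order (a step that is already met when the one before it is completed fails the run):
1. the fingers press the plunger in, out of its hole (value of joint plunger above 0.0065 m and value of joint turntable below 0.15 rad and contact force between the fingers and anything else above 1 N), for 0.05 s.
2. the turntable is swung round clockwise, most of the way to the next hole (value of joint turntable above 0.6 rad and value of joint plunger above 0.004 m).
At the end, for the whole second after the job is handed in: The turntable stands still at the next hole clockwise (0.785 rad, within 2 degrees) with the plunger back up (within 2 mm), so that the pin is locked in that hole; the lid lies seated in its ring (within 6 mm of the axis, level) and the other things are where they were (within 10 mm) (value of joint turntable between 0.75 and 0.82 rad and value of joint plunger below 0.002 m and velocity of joint turntable between -0.05 and 0.05 rad/s and horizontal distance between lid and divider below 0.006 m and height (world z) of lid below 0.098 m and angle between lid's own z axis and vertical below 0.05 rad and distance of each of finished_lid, burnisher, caliper, test_disc from where it was at the start of the episode below 0.01 m); the robot touches nothing.
It fails at once if the table is turned past the next hole (value of joint turntable above 1 rad).
It fails at once if the table is turned the wrong way (value of joint turntable below -0.15 rad).
It fails at once if the lid is lifted or knocked out of its ring (height (world z) of lid above 0.103 m or horizontal distance between lid and divider above 0.012 m).
It fails at once if another thing on the bench is lifted or shoved (distance of any of finished_lid, burnisher, caliper, test_disc from where it was at the start of the episode above 0.02 m).
It also fails if it takes over 38 s, if anything falls off the work surface, if the arm or the gripper's body presses on something with over 40 N, if the wrist force passes 120 N, or if a joint passes its speed limit or range.

## Robot

A 6-joint arm with a two-finger parallel gripper is mounted at the origin on the work surface. World frame = base frame: x ahead of the robot, y to its left, z up, the work surface at z = 0. Lengths are in m, angles in degrees, forces in N, time in s.
With the tool pointing down it reaches from about 0.275 to 0.85 m from the base axis. Payload 19 kg.
Tool frame: the origin (TCP) lies midway between the tips of the shut fingers; the grasp point (between the pads) lies bot.tcp_to_grasp behind it (bot.tcp_to_grasp is the distance from the TCP to the grasp point, in m); z points along the fingers, x is the direction in which the jaws open and shut, and the axes are right-handed (so a half turn about z gives the same grasp; the last joint's range is limited). The gripper opens to 85 mm and grips with 20 to 120 N. Pads are 22 mm wide; open, the fingers measure 114 mm over their backs; the gripper's body (76 mm by 85 mm) begins 54 mm behind the grasp point. The pads swing forward as they close: fully open they stand 13 mm farther back than shut.
Start: joints at [67.437, 8.623, 82.357, -0, 89.026, -7.678], TCP at [0.148, 0.556, 0.231] pointing down, gripper open.
Joint ranges: [-160.23, 160.23], [-39.13, 120.54], [6.94, 153.29], [-79.49, 259.48], [9.18, 160.14], [-161.06, 161.06]. Speed limits (degrees/s): [108.29, 108.29, 127.2, 172.46, 172.46, 172.46].

## Interface

Orientations are given as [roll, pitch, yaw] about the fixed x, y, z axes, in that order (R = Rz(yaw) Ry(pitch) Rx(roll)).
In Python, from station import bot, vision gives the robot as it stands. The module is installed in compiled form; this text tells all that it offers.
- The arm moves only by the tool carry_out, never from a script. Its argument "steps" is a list of rows, each a list of 3 entries, a list of its own where there are three numbers: the closure, from 0 (fully open) to 1 (shut), then the shift along the tool's x, y, z in mm, then the turn, a rotation vector about the tool's x, y, z in rad. A call has 1 to 20 rows; each row is the pose to reach, as a shift and turn from the pose measured when the call began, along the tool's axes at that moment; what a row does not reach only later rows make up. A row lasts 1/8 s, in which the tool goes at most 62.5 mm and 10.7 degrees, less where a joint would pass 70% of its speed; a pose out of reach is approached as far as the arm can. A call with a gripper value outside its range is refused whole. The fingers move at their own pace and stop on an object; "squeeze" is the grip in N (left out, the last holds). Time passes only in rows, so rows that repeat a pose let the fingers close. It gives the time, the measured TCP pose, the force and the opening at its end, in the units of the state.
- bot.sense(): the state, without advancing time (a new reading comes with each control period).
- vision.camera(name): name is "side" or "top" or "wrist"; returns a dict with "img" (384x512x3 uint8, blue, green, red), "vfov" (degrees; the focal length in pixels is half the picture's height over the tangent of half this angle, whatever the lens; pixels are square), "cx", "cy" (the principal point, pixels), "eye" and "rotation" of the camera in the world. Camera axes: x right, y down, z forward; pixel columns grow to the right and rows downward; lengths in m; the calibration is good to about 2 mm. The wrist camera is an equidistant fisheye: a pixel r from the principal point sees the ray r / f radians off the axis. A picture is of the moment at which its call begins. There is no depth.
- bot.job_done(): hands the job in, once; it reports no verdict.
The state is a dict: "t": time; "q": joint angles; "joint_vel": joint speeds; "effort": joint torques, N m; "eef_pos": TCP position; "eef_rot": TCP orientation; "ft_force": force on the tool from outside, world axes, zero at the start; "ft_torque": the same for the moment, N m; "opening": opening from 0.0 (shut) to 1.0 (fully open).
Only numpy, scipy, OpenCV 4.12 (cv2) and the standard library are available. Lean on these libraries where they do the work, as an engineer would, in place of code of your own. Each camera call takes 0.05 s, during which the arm holds its last target. There are 200 camera calls.

## Working session

There is one attempt and no reset: what is moved stays moved. The work goes in short steps, Python scripts to look and compute and a tool call to move; the robot and the scene stay as the last step left them, time stands still between calls to the robot, and variables do not carry over. Pictures are saved under pics/ and viewed, about 8 in all and at most 12, crops included, and the job is handed in when it is done.

Besides the shell and the picture viewer there is one more tool, called as name(argument=value, ...) on one line, values as JSON. carry_out: Moves the arm, as the interface text tells. Its arguments: {"type":"object","properties":{"steps":{"type":"array","items":{"type":"array"}},"squeeze":{"type":"number"}},"required":["steps"]}

```bash
mkdir -p pics; python3 - <<'E'
from station import bot, vision
import cv2, numpy as np
s=bot.sense(); print(s, bot.tcp_to_grasp)
for n in ("top","side"):
    c=vision.camera(n); cv2.imwrite(f"pics/{n}0.png",c["img"])
    np.savez(f"{n}0.npz",**c); print(n,c["vfov"],c["cx"],c["cy"],c["eye"],c["rotation"])
E
```

```text
{'t': 0.0, 'q': array([ 6.74360509e+01,  8.64980173e+00,  8.23909386e+01, -3.80184524e-04,
        8.90267922e+01, -7.67783511e+00]), 'joint_vel': array([-0.02660526,  0.02489439,  0.01926774, -0.09503978, -0.07752783,
       -0.04018172]), 'effort': array([ 4.19196571e-03, -7.13073206e+01, -5.70856369e+01,  1.49462966e-05,
        9.29118774e-03,  4.92520712e-05]), 'eef_pos': array([0.14764776, 0.55547427, 0.23070485]), 'eef_rot': array([-1.79991354e+02,  6.69779087e-02,  7.51138977e+01]), 'ft_force': array([0.93154666, 0.09773155, 1.1252942 ]), 'ft_torque': array([-0.04084898, -0.01009638, -0.00409034]), 'opening': 1.0012786632000856} 0.0187
top 43.92968670730693 250.2765023293758 190.26046409041658 [ 0.34204517 -0.04014237  1.56483531] [-1.71140474e+02  8.60785806e-02 -8.90886308e+01]
side 44.70615913783579 248.98071422457653 185.99385537846942 [ 0.24600838 -1.04958502  0.7381925 ] [-121.30420003    1.27698404  -18.53701946]
```

View pics/top0.png

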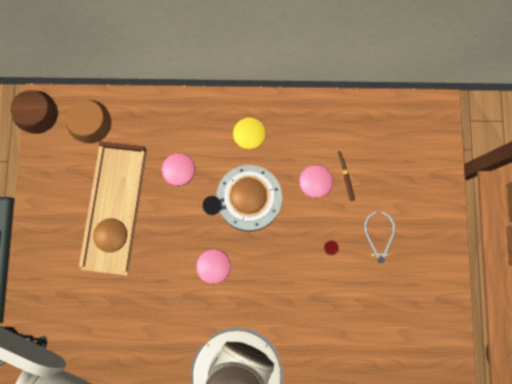

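View pics/side0.png

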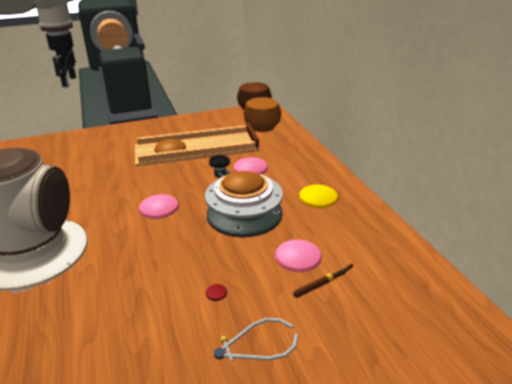

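The top view shows the divider at about (249,198). Its single black palm button is at (212,205), on the left (+y) side, so clockwise takes it up the image (+x). The pink discs (178,169), (316,181), (213,266) and the yellow one (249,132) are flat look-alikes. The lid is the brown dome in the ring. The side view agrees. Next I measure.

```bash
cat > h.py <<'E'
import numpy as np, cv2
from scipy.spatial.transform import Rotation as R
def load(n): return dict(np.load(n))
def f(c): return 192/np.tan(np.radians(float(c["vfov"]))/2)
def rot(c): return R.from_euler("xyz",c["rotation"],degrees=True).as_matrix()
def proj(c,P):
    p=(np.atleast_2d(P)-c["eye"])@rot(c)
    return np.c_[c["cx"]+f(c)*p[:,0]/p[:,2], c["cy"]+f(c)*p[:,1]/p[:,2]]
def back(c,uv,z):
    uv=np.atleast_2d(uv).astype(float)
    d=np.c_[(uv[:,0]-c["cx"])/f(c),(uv[:,1]-c["cy"])/f(c),np.ones(len(uv))]@rot(c).T
    return c["eye"]+d*((z-c["eye"][2])/d[:,2])[:,None]
def circ(x,y,z,r,n=72):
    a=np.linspace(0,2*np.pi,n,endpoint=False); return np.c_[x+r*np.cos(a),y+r*np.sin(a),0*a+z]
E
python3 - <<'E'
from h import *
from scipy.optimize import least_squares
for n in ("top","side"):
    c=load(n+"0.npz"); im=c["img"]
    box=(195,160,290,236) if n=="top" else (200,150,290,240)
    x0,y0,x1,y1=box
    hsv=cv2.cvtColor(im,cv2.COLOR_BGR2HSV)
    blk=np.zeros(im.shape[:2],np.uint8); blk[y0:y1,x0:x1]=(hsv[y0:y1,x0:x1,2]<50)*255
    k,l,st,ce=cv2.connectedComponentsWithStats(blk)
    for i in range(1,k):
        if st[i,4]>20: print(n,"black",st[i],ce[i],"xy z.122",back(c,ce[i],.122)[0])
    # lid (brown, saturated)
    br=np.zeros_like(blk); br[y0:y1,x0:x1]=((hsv[...,1]>100)&(hsv[...,2]<190))[y0:y1,x0:x1]*255
    # grey plate+table mask
    g=np.zeros_like(blk); g[y0:y1,x0:x1]=((hsv[...,1]<90)&(hsv[...,2]>70))[y0:y1,x0:x1]*255
    k,l,st,ce=cv2.connectedComponentsWithStats(g); i=1+np.argmax(st[1:,4])
    cn=max(cv2.findContours((l==i).astype(np.uint8),0,1)[0],key=len)
    P=back(c,cn[:,0],.07)[:,:2]
    if n=="top":
        s=least_squares(lambda p:np.hypot(*(P-p[:2]).T)-p[2],[.5,0,.104],loss="soft_l1",f_scale=.002); print("plate",s.x)
    o=cv2.resize(im[y0:y1,x0:x1],None,fx=6,fy=6,interpolation=cv2.INTER_CUBIC); cv2.imwrite(f"pics/{n}crop.png",o)
E
```

```text
top black [204 197  17  17 214] [211.6588785  204.77102804] xy z.122 [0.52019852 0.08278472 0.122     ]
plate [ 0.55323113 -0.02985579  0.10433864]
side black [210 156  19  12 182] [219.01648352 161.34065934] xy z.122 [0.51897835 0.070775   0.122     ]
side black [215 170  11   7  34] [219.76470588 172.38235294] xy z.122 [0.50426079 0.009788   0.122     ]
side black [217 219  63  17 123] [253.21138211 230.85365854] xy z.122 [ 0.50369899 -0.26706767  0.122     ]
```

View pics/topcrop.png

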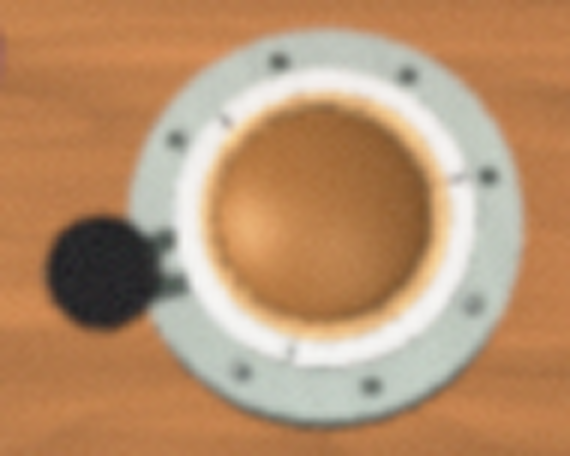

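The crop confirms one black dish button at crop (103,272). The next clockwise hole is at crop (177,139), and seven holes are visible. I fit the divider pose from the holes.

```bash
python3 - <<'E'
from h import *
from scipy.optimize import least_squares
c=load("top0.npz"); H=np.array([(177,139),(279,62),(408,75),(488,176),(474,304),(371,386),(242,372)])/6+[195-.42,160-.42]
P=back(c,H,.07)[:,:2]
def m(p): 
    a=p[2]-np.radians(45)*np.arange(1,8); return np.c_[p[0]+.09*np.cos(a),p[1]+.09*np.sin(a)]
s=least_squares(lambda p:(m(p)-P).ravel(),[.553,-.03,1.85]); p=s.x
print(p[:2],np.degrees(p[2]),np.abs(s.fun).max())
for d in (0,45): a=p[2]-np.radians(d); print(d,p[:2]+.118*np.array([np.cos(a),np.sin(a)]))
sc=load("side0.npz"); print(proj(sc,np.array([[*(p[:2]+.118*np.array([np.cos(p[2]),np.sin(p[2])])),.118]])))
from station import bot; s=bot.sense(); print(s["eef_pos"],s["eef_rot"])
E
```

```text
[ 0.55463151 -0.02964175] 106.74971923040825 0.0008290347214406357
0 [0.5206249  0.08335184]
45 [0.61048374 0.07430309]
[[218.47358166 160.51321062]]
[0.14765566 0.55549804 0.23076753] [-1.79992098e+02  5.86203831e-02  7.51135430e+01]
```

carry_out(steps=[[1,[-30,40,0],[0,0,0]],[1,[-60,80,0],[0,0,0]],[1,[-90,120,0],[0,0,0]],[1,[-120,160,0],[0,0,0]],[1,[-150,200,0],[0,0,0]],[1,[-180,240,0],[0,0,0]],[1,[-210,280,0],[0,0,0]],[1,[-240,320,0],[0,0,0]],[1,[-270,360,0],[0,0,0]],[1,[-300,400,0],[0,0,0]],[1,[-330,440,20],[0,0,0]],[1,[-361,482,40],[0,0,0]],[1,[-361,482,60],[0,0,0]],[1,[-361,482,75],[0,0,0]],[1,[-361,482,75],[0,0,0]],[1,[-361,482,75],[0,0,0]]])

```text
t: 2.1
eef_pos: [0.5208, 0.0832, 0.1569]
eef_rot: [179.9, 0.0, 75.2]
ft_force: [-0.2, -0.2, -0.3]
opening: 0.003
```

```bash
python3 - <<'E'
from station import bot, vision
from h import *
s=bot.sense(); print({k:s[k] for k in("t","eef_pos","eef_rot","ft_force","opening")})
o=[]
for n in ("wrist","side"):
    c=vision.camera(n); np.savez(n+"1.npz",**c); print(n,c["eye"],c["rotation"],c["vfov"],c["cx"],c["cy"])
    im=c["img"]
    o.append(im if n=="wrist" else cv2.resize(im[90:250,150:310],(384,384),interpolation=cv2.INTER_CUBIC))
cv2.imwrite("pics/w1.png",cv2.resize(cv2.hconcat(o),(800,343)))
E
```

```text
{'t': 2.1, 'eef_pos': array([0.52080117, 0.08323719, 0.15692993]), 'eef_rot': array([1.79947386e+02, 4.36998475e-02, 7.51630958e+01]), 'ft_force': array([-0.22766744, -0.22499599, -0.29233909]), 'opening': 0.00344650324724478}
wrist [0.44403167 0.10386646 0.29941642] [1.62096055e+02 3.01273333e-02 7.51080600e+01] 65.70646984690485 251.0797887348319 192.50369674635513
side [ 0.24600838 -1.04958502  0.7381925 ] [-121.30420003    1.27698404  -18.53701946] 44.70615913783579 248.98071422457653 185.99385537846942
```

View pics/w1.png

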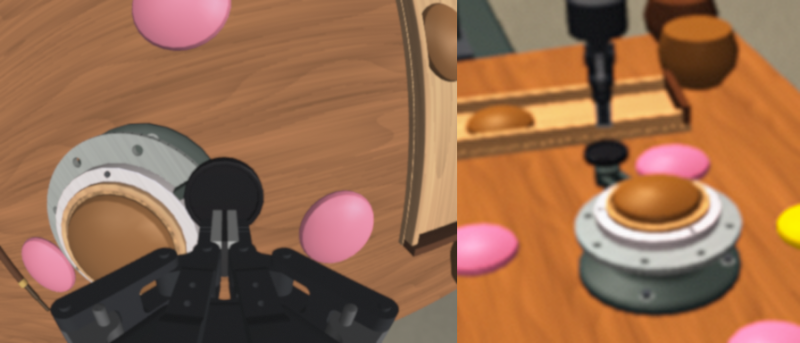

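The wrist view shows the shut fingertips above the black dish at about (224,197), consistent with the fit once the visible side wall is allowed for. I go down part way first.

carry_out(steps=[[1,[0,0,15],[0,0,0]],[1,[0,0,28],[0,0,0]],[1,[0,0,36],[0,0,0]],[1,[0,0,40],[0,0,0]],[1,[0,0,42],[0,0,0]],[1,[0,0,44],[0,0,0]],[1,[0,0,44],[0,0,0]],[1,[0,0,44],[0,0,0]]])

```text
t: 3.2
eef_pos: [0.5211, 0.0832, 0.1134]
eef_rot: [179.9, 0.0, 75.2]
ft_force: [-1.2, 2.5, 4.9]
opening: 0.001
```

carry_out(steps=[[1,[0,0,2],[0,0,0]],[1,[0,0,4],[0,0,0]],[1,[0,0,6],[0,0,0]],[1,[0,0,6],[0,0,0]],[1,[0,0,6],[0,0,0]]])

```text
t: 3.82
eef_pos: [0.5214, 0.0833, 0.1079]
eef_rot: [179.9, -0.0, 75.2]
ft_force: [-1.8, 2.2, 7.7]
opening: 0.003
```

```bash
python3 - <<'E'
from station import bot
import numpy as np
from scipy.spatial.transform import Rotation as R
s=bot.sense(); print(s["eef_pos"],s["ft_force"],s["ft_torque"])
Rm=R.from_euler("xyz",s["eef_rot"],degrees=True).as_matrix()
C=np.array([.5546,-.0296]); p=s["eef_pos"]
for d in list(range(3,46,3)):
    a=np.radians(106.75-d); P=np.r_[C+.118*np.array([np.cos(a),np.sin(a)]),p[2]]
    print(d,np.round((P-p)@Rm*1000,1))
E
```

```text
[0.52137038 0.08326198 0.10786159] [-1.82113088  2.18353156  7.70805071] [ 0.27019591  0.34128838 -0.03184287]
3 [3.  4.6 0. ]
6 [ 5.8 10.1  0. ]
9 [ 8.4 15.7  0. ]
12 [10.6 21.5  0.1]
15 [12.5 27.3  0.1]
18 [14.1 33.3  0.1]
21 [15.4 39.3  0.1]
24 [16.4 45.4  0.1]
27 [17.  51.6  0.1]
30 [17.4 57.8  0.1]
33 [17.4 63.9  0.2]
36 [17.1 70.1  0.2]
39 [16.4 76.2  0.2]
42 [15.5 82.3  0.2]
45 [14.2 88.4  0.2]
```

Plunger is in (7.7 N, about 9.5 mm). I swing about 39° along the arc, then look.

carry_out(steps=[[1,[3,4.6,0],[0,0,0]],[1,[5.8,10.1,0],[0,0,0]],[1,[8.4,15.7,0],[0,0,0]],[1,[10.6,21.5,0],[0,0,0]],[1,[12.5,27.3,0],[0,0,0]],[1,[14.1,33.3,0],[0,0,0]],[1,[15.4,39.3,0],[0,0,0]],[1,[16.4,45.4,0],[0,0,0]],[1,[17,51.6,0],[0,0,0]],[1,[17.4,57.8,0],[0,0,0]],[1,[17.4,63.9,0],[0,0,0]],[1,[17.1,70.1,0],[0,0,0]],[1,[16.4,76.2,0],[0,0,0]],[1,[16.4,76.2,0],[0,0,0]],[1,[16.4,76.2,0],[0,0,0]]])

```text
t: 5.7
eef_pos: [0.5998, 0.0794, 0.1087]
eef_rot: [179.8, -0.0, 75.2]
ft_force: [0.9, -1.2, 5.5]
opening: -0.003
```

```bash
python3 - <<'E'
from station import bot, vision
from h import *
s=bot.sense(); print(s["eef_pos"],s["eef_rot"],s["ft_force"])
o=[]
for n in ("top","side"):
    c=vision.camera(n); np.savez(n+"2.npz",**c); im=c["img"]
    x0,y0=(190,155) if n=="top" else (190,140)
    o.append(cv2.resize(im[y0:y0+90,x0:x0+100],None,fx=4,fy=4,interpolation=cv2.INTER_CUBIC))
cv2.imwrite("pics/s2.png",cv2.hconcat(o))
E
```

```text
[0.599846   0.07940611 0.10866106] [ 1.79767342e+02 -8.65078723e-03  7.51528507e+01] [ 0.90557228 -1.18590335  5.49408612]
```

View pics/s2.png

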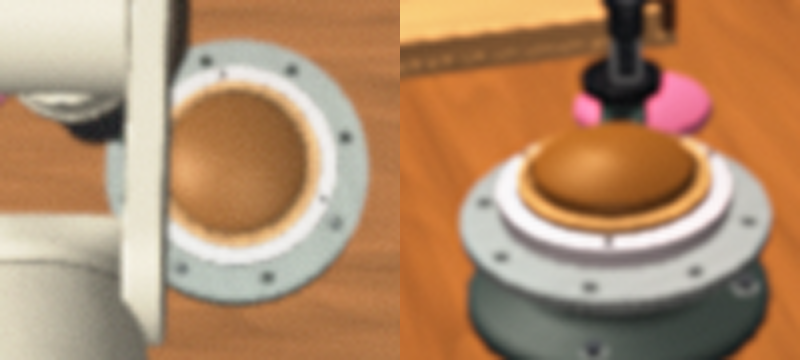

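```bash
python3 - <<'E'
from h import *
c=load("top0.npz"); s=load("side2.npz"); C=np.array([.5546,-.0296])
def ang(uv): d=back(c,uv,.092)[:,:2]-C; return np.degrees(np.arctan2(d[:,1],d[:,0])),np.hypot(*d.T)
print(ang(np.array([(226,121),(292,352),(457,179)])/6+[194.6,159.6]))
print(ang(np.array([(222,75),(323,200)])/4+[189.6,154.6]))
im=s["img"]; m=np.zeros(im.shape[:2],np.uint8); m[154:168,225:262]=(im[154:168,225:262].max(2)<55)
ys,xs=np.nonzero(m); print("side button x range",xs.min(),xs.max(),[(y,xs[ys==y].min(),xs[ys==y].max()) for y in range(155,168) if (ys==y).any()])
for d in (33,36,39,42,45):
    a=np.radians(106.75-d); print(d,proj(s,[[*(C+.118*np.array([np.cos(a),np.sin(a)])),.112]]))
E
```

```text
(array([ 46.68670178, 167.60828598, -73.34497446]), array([0.07206471, 0.07302256, 0.07181318]))
(array([  10.02397087, -111.87902994]), array([0.07167545, 0.07321999]))
side button x range 236 253 [(155, np.int64(240), np.int64(248)), (156, np.int64(238), np.int64(252)), (157, np.int64(237), np.int64(253)), (158, np.int64(237), np.int64(253)), (159, np.int64(236), np.int64(253)), (160, np.int64(236), np.int64(253)), (161, np.int64(237), np.int64(253)), (162, np.int64(237), np.int64(253)), (163, np.int64(238), np.int64(251)), (164, np.int64(240), np.int64(250)), (165, np.int64(241), np.int64(250)), (166, np.int64(241), np.int64(249)), (167, np.int64(242), np.int64(249))]
33 [[241.14352945 158.35589734]]
36 [[243.30094536 158.29942495]]
39 [[245.45622396 158.29595567]]
42 [[247.60478896 158.34552961]]
45 [[249.7420649 158.448107 ]]
```

Ticks and button both put the table at about 38°, roughly 1° behind the fingertip. I go on to about 46° at the fingertip.

carry_out(steps=[[1,[-0.5,3.4,0.5],[0,0,0]],[1,[-1.1,6.7,0.5],[0,0,0]],[1,[-1.8,10.2,0.5],[0,0,0]],[1,[-2.6,13.6,0.5],[0,0,0]],[1,[-2.6,13.6,0.5],[0,0,0]],[1,[-2.6,13.6,0.5],[0,0,0]]])

```text
t: 6.55
eef_pos: [0.6129, 0.0732, 0.109]
eef_rot: [179.7, -0.0, 75.1]
ft_force: [0.5, -0.3, 6.5]
opening: 0.001
```

```bash
cat > look.py <<'E'
from station import bot, vision
from h import *
import sys
k=sys.argv[1]; s=bot.sense(); C=np.array([.5546,-.0296]); d=s["eef_pos"][:2]-C
print(s["t"],s["eef_pos"],s["ft_force"],"finger deg",106.75-np.degrees(np.arctan2(d[1],d[0])))
o=[]
for n in ("top","side"):
    c=vision.camera(n); np.savez(n+k+".npz",**c); im=c["img"]
    x0,y0=(190,155) if n=="top" else (190,140)
    o.append(cv2.resize(im[y0:y0+90,x0:x0+100],None,fx=4,fy=4,interpolation=cv2.INTER_CUBIC))
cv2.imwrite(f"pics/s{k}.png",cv2.hconcat(o))
m=im[154:168,225:275].max(2)<55
for y in (3,4,5,6,7): xs=np.nonzero(m[y])[0]+225; print(y+154,xs.min(),xs.max())
E
python3 look.py 3
```

```text
6.55 [0.61289318 0.0732198  0.10896203] [ 0.50288644 -0.28643389  6.49510778] finger deg 46.30085312249355
157 242 258
158 242 258
159 241 259
160 242 258
161 242 258
```

View pics/s3.png

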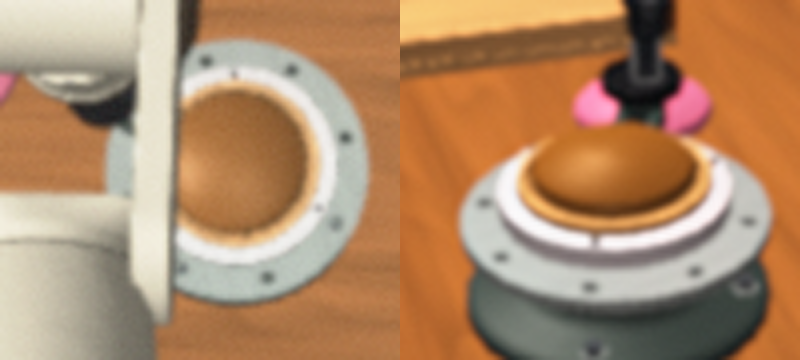

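Button centre in the side view is now x=250, so the table is at about 45.4°. I lift slowly to let the pin rise.

carry_out(steps=[[1,[0,0,-1],[0,0,0]],[1,[0,0,-2],[0,0,0]],[1,[0,0,-3],[0,0,0]],[1,[0,0,-4],[0,0,0]],[1,[0,0,-5],[0,0,0]],[1,[0,0,-5],[0,0,0]],[1,[0,0,-5],[0,0,0]]])

```text
t: 7.52
eef_pos: [0.613, 0.0732, 0.1141]
eef_rot: [179.6, -0.0, 75.1]
ft_force: [-0.2, 0.1, 4.6]
opening: -0.0
```

At 0.114 m the plunger still pushes up with 4.6 N, so the pin is rising in the hole and not rubbing under the plate. I withdraw fully.

carry_out(steps=[[1,[0,0,-1.5],[0,0,0]],[1,[0,0,-3],[0,0,0]],[1,[0,0,-5],[0,0,0]],[1,[0,0,-10],[0,0,0]],[1,[0,0,-25],[0,0,0]],[1,[0,0,-50],[0,0,0]],[1,[-25,-25,-80],[0,0,0]],[1,[0,-60,-110],[0,0,0]],[1,[0,-110,-120],[0,0,0]],[1,[0,-160,-120],[0,0,0]],[1,[30,-210,-120],[0,0,0]],[1,[60,-260,-120],[0,0,0]],[1,[90,-260,-120],[0,0,0]],[1,[120,-260,-120],[0,0,0]],[1,[150,-260,-120],[0,0,0]],[1,[150,-260,-120],[0,0,0]],[1,[150,-260,-120],[0,0,0]]])

```text
t: 9.65
eef_pos: [0.3992, 0.2847, 0.233]
eef_rot: [179.6, -0.0, 75.2]
ft_force: [0.6, 0.4, 0.6]
opening: -0.001
```

```bash
python3 look.py 4; python3 - <<'E'
from h import *
C=np.array([.5546,-.0296]); c=load("top4.npz"); im=c["img"]
b=np.zeros(im.shape[:2],np.uint8); b[160:236,195:260]=im[160:236,195:260].max(2)<50
k,l,st,ce=cv2.connectedComponentsWithStats(b); i=1+np.argmax(st[1:,4])
for z in (.122,.115):
    d=back(c,ce[i],z)[0][:2]-C; print(z,st[i],ce[i],"deg",106.75-np.degrees(np.arctan2(d[1],d[0])),np.hypot(*d))
d=cv2.absdiff(im,load("top0.npz")["img"]).max(2); d=cv2.medianBlur(d,3)
for name,(x0,y0,x1,y1) in dict(ch=(75,140,150,280),burn=(330,145,360,205),cal=(355,205,400,265),disc=(318,235,345,260)).items(): print(name,(d[y0:y1,x0:x1]>40).sum())
E
```

```text
9.65 [0.39924254 0.2846639  0.23298772] [0.60964031 0.39767019 0.62562682] finger deg -9.555649967954807
157 241 259
158 241 258
159 242 258
160 242 257
161 244 256
0.122 [207 169  17  16 213] [215.07981221 176.63849765] deg 43.70764305846066 0.11704039756146757
0.115 [207 169  17  16 213] [215.07981221 176.63849765] deg 44.14224017758564 0.11812469912546443
ch 4143
burn 0
cal 0
disc 0
```

View pics/s4.png

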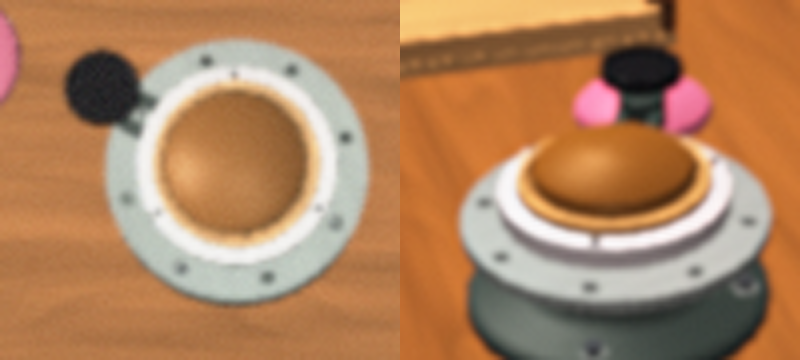

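The button sits over the next hole position and stands high in the side view, and the lid lies centred. The channel difference is the arm hiding it from above, so I check the plunger height and the finished lid in the side view.

```bash
python3 - <<'E'
from h import *
C=np.array([.5546,-.0296]); 
for k,box,ang in (("0",(200,150,240,169),0),("3",(235,150,268,169),45),("4",(235,146,268,164),45)):
    c=load(f"side{k}.npz"); x0,y0,x1,y1=box; m=np.zeros((384,512),np.uint8); m[y0:y1,x0:x1]=c["img"][y0:y1,x0:x1].max(2)<50
    w=m.sum(1); rows=np.nonzero(w>=10)[0]; cx=np.nonzero(m)[1].mean()
    a=np.radians(106.75-ang); P=C+.118*np.array([np.cos(a),np.sin(a)])
    print(k,"top row wide",rows[0],"widest",rows[np.argmax(w[rows])],"x",cx,"proj rim z.122",proj(c,[[*P,.122]]),"z.111",proj(c,[[*P,.111]]))
a,b=load("side0.npz")["img"],load("side4.npz")["img"]; d=cv2.medianBlur(cv2.absdiff(a,b).max(2),3)
print("side finished_lid diff",(d[135:156,150:190]>40).sum(),"lid",(d[168:196,220:268]>40).sum())
cv2.imwrite("pics/side4.png",b)
E
```

```text
0 top row wide 156 widest 161 x 219.0164835164835 proj rim z.122 [[218.37873664 159.25384332]] z.111 [[218.59802476 162.69493898]]
3 top row wide 157 widest 161 x 249.99404761904762 proj rim z.122 [[249.66678497 155.34102846]] z.111 [[249.74956068 158.75748539]]
4 top row wide 153 widest 157 x 249.70285714285714 proj rim z.122 [[249.66678497 155.34102846]] z.111 [[249.74956068 158.75748539]]
side finished_lid diff 0 lid 132
```

View pics/side4.png

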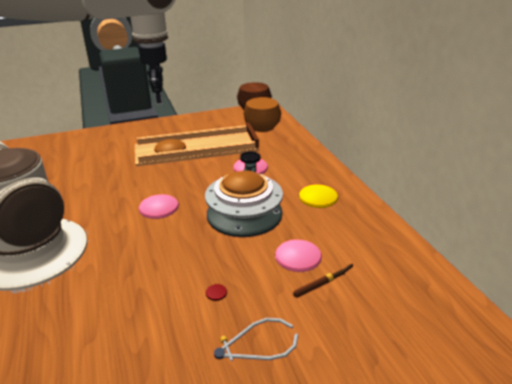

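```bash
python3 -c "
from station import bot; print(bot.job_done()); s=bot.sense(); print(s['t'],s['eef_pos'])"
```

```text
the job is handed in; nothing more can be done
None
the job is handed in; nothing more can be done
```

The table is one hole further on clockwise, with the plunger up and, as far as I can measure, locked in that hole. I pressed the plunger in about 9 mm (7.7 N) with the shut fingertips and swung it round to about 45°. I then let it rise slowly and drew the arm clear. The job was handed in just after t = 9.75 s.

**Plunger:** On the way up it still pushed 4.6 N at only about 3 mm pressed, so the pin was going into the hole and not rubbing under the plate. In the side picture the head's widest row is back at its starting height against the model. Its top edge reads about 1 pixel (3 mm) lower.

**Angle:** The last checks disagree slightly. The top camera gives 43.7 to 44.1° and the side camera about 45°. That is within what I could measure, and the locked pin leaves only 1° of play.

**Lid:** By eye it lies centred and level in its ring. I did not measure its position at the end.

**Other things:** The burnisher, caliper and test disc show no change from above. The arm hid the channel from the top camera, but the finished lid shows no change in the side view.

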